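# Cover the bearings, then hold the scrap box open

## Task

I am about to throw gritty offcuts into the scrap box, so first put the loose round cover on the wide pot of clean bearings, seated and level, while the box is still shut. Then take the scrap box's lid by its front bar, lift it to 60 degrees from shut and hold it there: finish while still holding it, because it drops shut when let go. Leave the pot where it stands and do not push the other things about.

Things in the scene. Friction and masses are not known exactly. Their poses are not given: they have to be found in the camera images.
- cover: the pot's loose steel cover, about 0.3 kg: disc 100 mm across, 4 mm thick; under it a round plug (76 mm across, 8 mm deep, foot tapered); on top an upright round knob (22 mm across, 28 mm tall), gripped from above. It starts right way up on the mat, on its plug. Origin: centre of the plug's underside, z up; disc from 8 to 12 mm, knob from 12 to 40 mm above it
- pot: the wide open aluminium pot with bearings in it, loose, about 0.9 kg, standing on the mat: 90 mm outside, 82 mm inside, 75 mm tall. Origin at the centre of its underside, z up. Seated, the cover's plug is in the mouth, its disc lies on the rim all round, and the cover's origin is 67 mm above the pot's
- mat: the flat black rubber mat, 240 x 270 x 4 mm, fixed to the bench, carrying pot, cover, bolt cup and bearing ring; origin at the centre of its underside. It lies left or right of the middle, the scrap box on the other side
- scrap_box: the grey steel scrap box, fixed to the bench: 160 mm deep (its x), 200 mm wide (its y), 110 mm tall; origin at the centre of its underside. Its x axis points from the front (lift bar, towards the robot) to the back (hinge), turned up to 0.35 rad either way
- lid: the box's flat steel lid, 162 x 204 x 4 mm, about 0.6 kg, with the lift bar fixed to it. Origin on the hinge axis, mid-width; shut, its axes are those of the box and it reaches to -x from the origin
- lid_axis (a point): mid-point of the lid's hinge axis, which runs along the box's y at the top of its back wall, 111.5 mm above the bench and 80 mm behind the box's origin
- lid_bar (a point): mid-point of the lift bar: round steel, 12 mm thick, 120 mm long, parallel to the hinge, held by a rod at each end, with a 52 mm gap to the lid's front edge, so a finger fits between from above. 220 mm in front of the hinge axis, 2 mm above it (113.5 mm above the bench) when shut. It may turn in the fingers as the lid swings, so the gripper can keep pointing down
- lid_hinge (a joint): opening angle of the lid in rad: 0 shut, growing as the front is lifted, end stop at 1.4 (80 degrees). It moves freely and falls shut by its weight from every angle. 60 degrees is 1.047
- bolt_cup: a bystander: the narrow open aluminium cup, 60 mm across and 95 mm tall, with three bolts standing in it, on the mat; origin at the centre of its underside
- race: a bystander: a flat steel bearing ring, 66 mm outside, 44 mm bore, 14 mm thick, lying on the mat; origin at the centre of its underside
- screwdriver: a bystander: screwdriver lying near the far edge of the bench
- hammer: a bystander: hammer lying at the robot's left
- spray_can: a bystander: spray can, 60 mm across and 190 mm tall, standing at the robot's right; origin at the centre of its underside
- oil_can: a bystander: grey plastic oil bottle, 66 mm across and 160 mm tall, standing at the robot's left; origin at the centre of its underside
There are look-alikes about, which are no part of the job. Leave any orange or red look-alike of the cover alone.

How it is judged:
By the outcome, as a careful person would: the job done as asked, in the order asked, and still so for the second after the job is handed in, while the arm keeps its last pose, push and grip.
It also fails if it takes over 54 s, if anything falls off the work surface, if the arm or the gripper's body presses on something with over 40 N, if the wrist force passes 120 N, or if a joint passes its speed limit or range.

## Robot

A 6-joint arm with a two-finger parallel gripper is mounted at the origin on the work surface. World frame = base frame: x ahead of the robot, y to its left, z up, the work surface at z = 0. Lengths are in m, angles in rad, forces in N, time in s.
With the tool pointing down it reaches from about 0.375 to 0.975 m from the base axis. Payload 3.8 kg.
Tool frame: the origin (TCP) lies midway between the tips of the shut fingers; the grasp point (between the pads) lies 19 mm behind it; z points along the fingers, y is the line along which they close (so a half turn about z gives the same grasp; the last joint's range is limited). The gripper opens to 85 mm and grips with 20 to 120 N. Pads are 22 mm wide; open, the fingers measure 114 mm over their backs; the gripper's body (76 mm by 85 mm) begins 54 mm behind the grasp point. The pads swing forward as they close: fully open they stand 13 mm farther back than shut.
Start: joints at [-1.376, 0.264, 1.604, -0, 1.274, -0.037], TCP at [0.155, -0.657, 0.231] pointing down, gripper open.
Joint ranges: [-2.63, 2.63], [-0.94, 2.18], [0.31, 2.57], [-1.31, 4.45], [0, 2.66], [-2.55, 2.55]. Speed limits (rad/s): [2.57, 2.57, 3.14, 3.14, 3.14, 3.14].

## Interface

Orientations are given as a rotation vector (axis times angle).
In Python, from workcell import bot, read_camera, camera_info, ticket gives the robot as it stands.
- The arm moves only by the tool servo_tool, never from a script. Its argument "targets" is a list of rows, each an object of numbers: "hand": the closure, from -1 (fully open) to 1 (shut); "x", "y", "z": the shift along the tool's x, y, z as a fraction of full scale; "roll": the turn about the tool's z as a fraction of full scale. In form: [{"hand": .., "x": .., "y": .., "z": .., "roll": ..}, ...]. A call has 1 to 10 rows; each row is the pose to reach, as a shift and turn from the pose commanded when the call began, along the tool's axes at that moment, turning the shorter way round; what a row does not reach only later rows make up. Full scale, the value 1, is 50 cm for a shift and 180 degrees for a turn. A row lasts 1/12 s, in which the tool goes at most 41.7 mm and 7.16 degrees, less where a joint would pass 70% of its speed; a pose out of reach is approached as far as the arm can. A call with a number of a shift or a turn outside -1 to 1 is refused whole. A call with a gripper value outside its range is refused whole. The fingers move at their own pace and stop on an object; "grip_force" is the grip in N (left out, the last holds). Time passes only in rows, so rows that repeat a pose let the fingers close. It gives the time, the measured TCP pose, the force, the opening and the grip force at its end, in the units of the state.
- bot.read_state(): the state, without advancing time (a new reading comes with each control period).
- read_camera(name): name is "scene" or "side" or "wrist"; returns the picture (400x640x3 uint8, red, green, blue); there is no depth.
- camera_info(name): a dict with "fx", "fy", "cx", "cy" (pixels), "eye" and "orientation" of the camera in the world; the wrist camera has in their place "T_tool_cam" (4x4, takes a point from camera to tool coordinates, whose origin is the TCP and whose axes are the flange's). Camera axes: x right, y down, z forward; pixel columns grow to the right and rows downward; lengths in m; the calibration is good to about 2 mm. The wrist camera is an equidistant fisheye: a pixel r from the principal point sees the ray r / f radians off the axis. A picture is of the moment at which its call begins: read the wrist's pose just before it. camera_info takes no time and is no camera call.
- ticket.finish_job(): hands the job in; it is judged then, once.
The state is a dict: "time": time; "q": joint angles; "joint_vel": joint speeds; "joint_torque": joint torques, N m; "tool_pos": TCP position; "tcp_rot": TCP orientation; "wrist_force": force on the tool from outside, world axes, zero at the start; "torque": the same for the moment, N m; "width": opening from 0.0 (shut) to 1.0 (fully open); "grip_force": force on a finger pad.
Only numpy, scipy, OpenCV 4.12 (cv2) and the standard library are available. Lean on these libraries where they do the work, as an engineer would, in place of code of your own. Each camera call takes 0.05 s, during which the arm holds its last target. There are 200 camera calls.

## Working session

There is one attempt and no reset: what is moved stays moved. The work goes in short steps, Python scripts to look and compute and a tool call to move; the robot and the scene stay as the last step left them, time stands still between calls to the robot, and variables do not carry over. Pictures are saved under pics/ and viewed, at most 11 in all, crops included, and the job is handed in when it is done.

Besides the shell and the picture viewer there is one more tool, called by a JSON object that holds its "fn" and its "kwargs". servo_tool: Moves the arm, as the interface text tells. Its arguments: {"type":"object","properties":{"targets":{"type":"array"},"grip_force":{"type":"number"}},"required":["targets"]}

```bash
mkdir -p pics; ls; python3 - <<'E'
from workcell import bot, read_camera, camera_info
import cv2
for n in ("scene","side","wrist"):
    print(n,camera_info(n))
s=bot.read_state();print(s)
for n in ("scene","side"):
    cv2.imwrite(f"pics/{n}0.png",read_camera(n)[:,:,::-1])
E
```

```text
pics
scene {'fx': 413.9067913245832, 'fy': 413.9067913245832, 'cx': 321.5240810372918, 'cy': 200.0881610761153, 'eye': array([1.00597649, 0.346716  , 1.08580919]), 'orientation': array([-1.18465045, -2.58537224,  0.66761361])}
side {'fx': 361.83706258826345, 'fy': 361.83706258826345, 'cx': 325.1854748046766, 'cy': 199.67736930964284, 'eye': array([ 0.43560713, -0.9739581 ,  0.91943977]), 'orientation': array([-2.27354878,  0.13608127, -0.09490609])}
wrist {'fx': 309.70691628693146, 'fy': 309.70691628693146, 'cx': 319.6150024505403, 'cy': 201.00101209617642, 'T_tool_cam': array([[ 3.60999068e-04, -9.53535780e-01, -3.01279579e-01,
         7.68450204e-02],
       [ 9.99999729e-01,  5.37361445e-04, -5.02504667e-04,
        -1.51913241e-03],
       [ 6.41052210e-04, -3.01279317e-01,  9.53535716e-01,
        -1.43778730e-01],
       [ 0.00000000e+00,  0.00000000e+00,  0.00000000e+00,
         1.00000000e+00]])}
{'time': 0.0, 'q': array([-1.37592177e+00,  2.64762451e-01,  1.60536780e+00,  1.54292615e-05,
        1.27369731e+00, -3.69188851e-02]), 'joint_vel': array([-0.00060627, -0.00031308,  0.00239408,  0.00064199, -0.00055775,
       -0.00026055]), 'joint_torque': array([-7.14300004e-04, -5.15111732e+01, -3.67309964e+01,  5.58386796e-05,
        1.28647467e-02,  3.46294462e-05]), 'tool_pos': array([ 0.15491323, -0.65623642,  0.22995911]), 'tcp_rot': array([-3.11830390e+00, -3.63020894e-01,  2.53696665e-04]), 'wrist_force': array([-0.63687483,  0.08490008, -0.17188033]), 'torque': array([0.02488309, 0.00415269, 0.05375038]), 'grip_force': 0.0, 'width': 0.9980558079475618}
```

View pics/scene0.png

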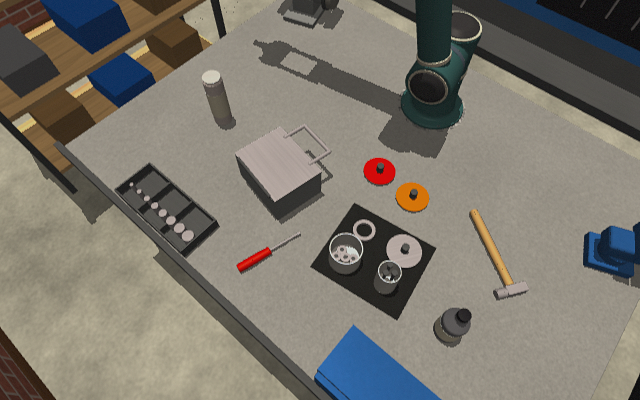

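View pics/side0.png

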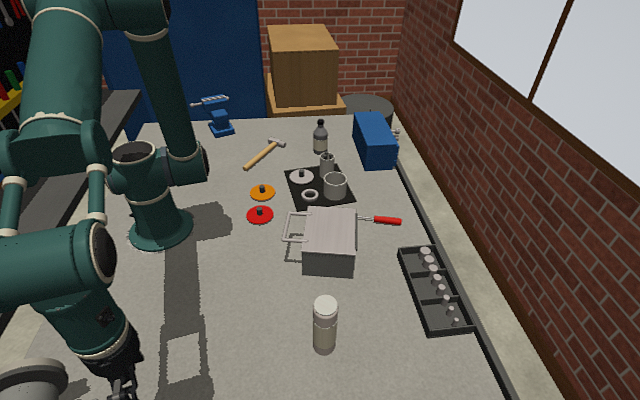

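Scene view: the steel cover is at (404,251) on the mat. Candidates that could be taken for it are orange (412,196), red (379,170) and the race (364,230). By the description I choose the grey one on the mat. The pot is at (346,253), the cup at (388,277), and the box lid's bar at about (312,145).

```bash
cat > h.py <<'E'
import numpy as np, cv2
from scipy.spatial.transform import Rotation as R
from workcell import bot, read_camera, camera_info
def ray(name,uv,st=None):
    c=camera_info(name);u,v=uv
    x,y=(u-c['cx'])/c['fx'],(v-c['cy'])/c['fy']
    if name!='wrist':
        return np.array(c['eye']),R.from_rotvec(c['orientation']).apply([x,y,1])
    r=np.hypot(x,y); d=np.array([x/r*np.sin(r),y/r*np.sin(r),np.cos(r)]) if r>1e-9 else np.array([0,0,1.])
    T=c['T_tool_cam'];A=R.from_rotvec(st['tcp_rot'])
    return st['tool_pos']+A.apply(T[:3,3]),A.apply(T[:3,:3]@d)
def onz(name,uv,z,st=None):
    o,d=ray(name,uv,st);return o+d*(z-o[2])/d[2]
def proj(name,p,st=None):
    c=camera_info(name)
    if name!='wrist':
        q=R.from_rotvec(c['orientation']).inv().apply(np.asarray(p)-c['eye'])
        return np.array([c['cx']+c['fx']*q[0]/q[2],c['cy']+c['fy']*q[1]/q[2]])
    T=c['T_tool_cam'];q=R.from_rotvec(st['tcp_rot']).inv().apply(np.asarray(p)-st['tool_pos'])
    q=T[:3,:3].T@(q-T[:3,3]);t=np.arctan2(np.hypot(q[0],q[1]),q[2]);f=np.hypot(q[0],q[1])+1e-12
    return np.array([c['cx']+c['fx']*t*q[0]/f,c['cy']+c['fy']*t*q[1]/f])
def two(a,ua,b,ub,st=None):
    o1,d1=ray(a,ua,st);o2,d2=ray(b,ub,st)
    s=np.linalg.lstsq(np.stack([d1,-d2],1),o2-o1,rcond=None)[0]
    p,q=o1+s[0]*d1,o2+s[1]*d2;return (p+q)/2,np.linalg.norm(p-q)
def circ(P): # fit circle to xy points
    P=np.asarray(P);s=np.linalg.lstsq(np.c_[2*P[:,:2],np.ones(len(P))],(P[:,:2]**2).sum(1),rcond=None)[0]
    return s[:2],np.sqrt(s[2]+s[0]**2+s[1]**2)
E
python3 - <<'E'
from h import *
for n,u,z in [("cover",(404,251),.016),("pot",(346,247),.079),("cup",(390,270),.099),("race",(364,229),.018),("orange",(412,196),.016),("red",(379,170),.016)]:
    print(n,onz("scene",u,z))
print("side cover",onz("side",(301,176),.016),"pot",onz("side",(335,180),.079))
for u in [(305,127),(329,152)]: print("bar",onz("scene",u,.1135))
for u in [(285,212),(283,240)]: print("bar side",onz("side",u,.1135))
for u in [(289,126),(327,177),(279,193),(237,155)]: print("lid corner",onz("scene",u,.1135))
im=cv2.imread("pics/scene0.png");c=im[110:310,220:450];cv2.imwrite("pics/crop0.png",cv2.resize(c,None,fx=3,fy=3,interpolation=2)[:600,:690])
E
```

```text
cover [0.51712684 0.24396961 0.016     ]
pot [0.63639891 0.12818863 0.079     ]
cup [0.61992973 0.2547982  0.099     ]
race [0.53744831 0.11900083 0.018     ]
orange [0.35654667 0.1604542  0.016     ]
red [0.34677363 0.03033378 0.016     ]
side cover [0.51389397 0.23693394 0.016     ] pot [0.63583362 0.11409478 0.079     ]
bar [ 0.428807   -0.19983142  0.1135    ]
bar [ 0.45172492 -0.08683076  0.1135    ]
bar side [ 0.43740395 -0.0859156   0.1135    ]
bar side [ 0.42560304 -0.21108606  0.1135    ]
lid corner [ 0.45738815 -0.23838166  0.1135    ]
lid corner [ 0.52051745 -0.0361629   0.1135    ]
lid corner [ 0.64522792 -0.10135905  0.1135    ]
lid corner [ 0.63254368 -0.27854017  0.1135    ]
```

View pics/crop0.png

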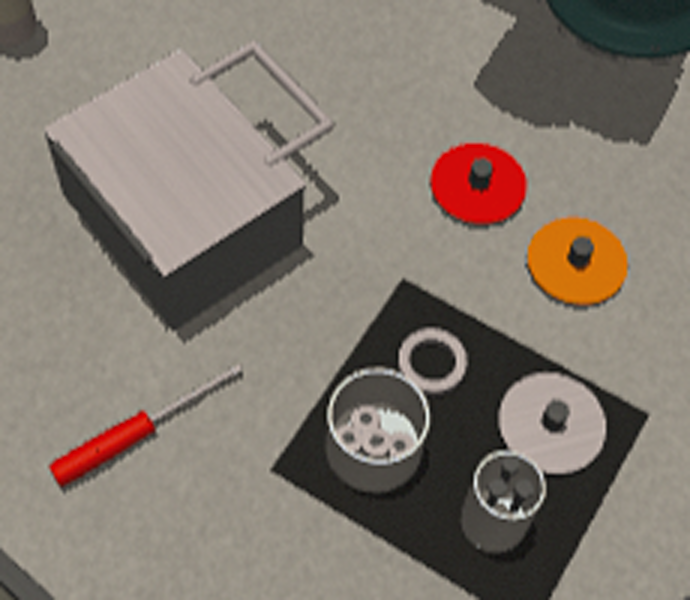

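The crop confirms the steel cover on the mat at crop (553,422), with the cup beside it at (510,485). The pot is at (378,415), and red and orange are the decoys. Next I compute the route.

```bash
cat >> h.py <<'E'
def go(p,dyaw=0,st=None):
    st=st or bot.read_state();d=R.from_rotvec(st['tcp_rot']).inv().apply(np.asarray(p)-st['tool_pos'])
    m=R.from_rotvec(st['tcp_rot']).as_matrix()
    print("pos",st['tool_pos'].round(4),"toolx",m[:,0].round(3),"z",m[:,2].round(3),"shift mm",(d*1000).round(1),"frac",(d/.5).round(4),"rows",round(np.linalg.norm(d)/.0417,1))
E
python3 - <<'E'
from h import *
print("can",onz("scene",(212,77),.19),onz("side",(326,305),.19))
go([.45,-.15,.36]); go([.3,-.4,.38])
E
```

```text
can [ 0.51468035 -0.48992712  0.19      ] [ 0.51671291 -0.50003263  0.19      ]
pos [ 0.1549 -0.6563  0.2301] toolx [0.973 0.23  0.   ] z [-0.     0.002 -1.   ] shift mm [ 403.5 -425.3 -129. ] frac [ 0.807  -0.8505 -0.2581] rows 14.4
pos [ 0.1549 -0.6563  0.2301] toolx [0.973 0.23  0.   ] z [-0.     0.002 -1.   ] shift mm [ 200.1 -216.4 -149.5] frac [ 0.4002 -0.4329 -0.299 ] rows 7.9
```

{"fn": "servo_tool", "kwargs": {"targets": [{"hand":-1,"x":0.4,"y":-0.42,"z":-0.26,"roll":0},{"hand":-1,"x":0.4,"y":-0.42,"z":-0.26,"roll":0},{"hand":-1,"x":0.4,"y":-0.42,"z":-0.26,"roll":0},{"hand":-1,"x":0.4,"y":-0.42,"z":-0.26,"roll":0},{"hand":-1,"x":0.4,"y":-0.42,"z":-0.26,"roll":0},{"hand":-1,"x":0.8,"y":-0.85,"z":-0.26,"roll":0},{"hand":-1,"x":0.8,"y":-0.85,"z":-0.26,"roll":0},{"hand":-1,"x":0.8,"y":-0.85,"z":-0.26,"roll":0},{"hand":-1,"x":0.8,"y":-0.85,"z":-0.26,"roll":0},{"hand":-1,"x":0.8,"y":-0.85,"z":-0.26,"roll":0}]}}

```text
time: 0.93
tool_pos: [0.3542, -0.3112, 0.3399]
tcp_rot: [-3.12, -0.362, 0.0]
wrist_force: [0.9, -0.9, 0.6]
width: 0.999
grip_force: 0.0
```

```bash
python3 - <<'E'
from h import *
go([.45,-.15,.36]);print(bot.read_state()['q'])
E
```

```text
pos [ 0.3542 -0.3112  0.3399] toolx [ 0.973  0.229 -0.   ] z [-0.  0. -1.] shift mm [ 130.2 -135.   -20. ] frac [ 0.2604 -0.27   -0.0401] rows 4.5
[-7.73802384e-01 -1.78971091e-01  1.86769466e+00  1.33998509e-04
  1.45317803e+00  5.65758418e-01]
```

{"fn": "servo_tool", "kwargs": {"targets": [{"hand":-1,"x":0.26,"y":-0.27,"z":-0.04,"roll":0},{"hand":-1,"x":0.26,"y":-0.27,"z":-0.04,"roll":0},{"hand":-1,"x":0.26,"y":-0.27,"z":-0.04,"roll":0},{"hand":-1,"x":0.26,"y":-0.27,"z":-0.04,"roll":0},{"hand":-1,"x":0.26,"y":-0.27,"z":-0.04,"roll":0},{"hand":-1,"x":0.26,"y":-0.27,"z":-0.04,"roll":0},{"hand":-1,"x":0.26,"y":-0.27,"z":-0.04,"roll":0}]}}

```text
time: 1.52
tool_pos: [0.4497, -0.151, 0.3597]
tcp_rot: [3.12, 0.368, -0.001]
wrist_force: [-0.4, -0.9, -1.2]
width: 1.0
grip_force: 0.0
```

```bash
python3 - <<'E'
from h import *
import pickle
st=bot.read_state();im=read_camera("wrist");cv2.imwrite("pics/w1.png",im[:,:,::-1]);pickle.dump(st,open("w1.pkl","wb"))
go([.57,.16,.30])
E
```

```text
pos [ 0.4492 -0.1519  0.3596] toolx [ 0.973  0.231 -0.001] z [-0.001 -0.    -1.   ] shift mm [ 189.7 -275.6   59.3] frac [ 0.3794 -0.5512  0.1186] rows 8.1
```

View pics/w1.png

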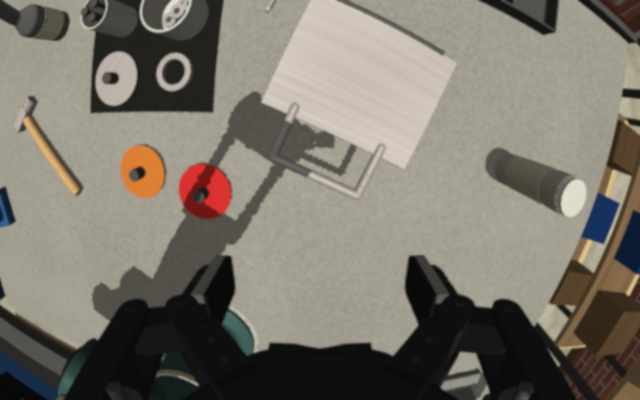

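Wrist view: bar ends at (276,157) and (357,193), lid front corners at (262,100) and (405,168), cover at (117,78).

```bash
python3 - <<'E'
from h import *
import pickle
st=pickle.load(open("w1.pkl","rb"))
P=lambda u,z:onz("wrist",u,z,st)
a,b=P((277,157),.1135),P((357,193),.1135);print("bar",a,b,(a+b)/2,np.linalg.norm(a-b),"t",np.arctan2(-(a-b)[0],(a-b)[1]))
c,d=P((262,101),.1135),P((405,168),.1135);print("front",c,d,(c+d)/2,np.linalg.norm(c-d),"t",np.arctan2(-(c-d)[0],(c-d)[1]))
e=P((457,62),.1135);print("side",e,np.linalg.norm(e-d),"t",np.arctan2((e-d)[1],(e-d)[0]))
print("cover",P((117,78),.016))
E
```

```text
bar [ 0.44865645 -0.09338818  0.1135    ] [ 0.42617131 -0.20548439  0.1135    ] [ 0.43741388 -0.14943628  0.1135    ] 0.11432909521691097 t -0.19796071847559613
front [ 0.51475365 -0.05949007  0.1135    ] [ 0.47439109 -0.25873434  0.1135    ] [ 0.49457237 -0.1591122   0.1135    ] 0.20329146122746464 t -0.19987342300535546
side [ 0.63215721 -0.29092311  0.1135    ] 0.16101635037047488 t -0.2012659827093011
cover [0.51384982 0.23926584 0.016     ]
```

{"fn": "servo_tool", "kwargs": {"targets": [{"hand":-1,"x":0.37,"y":-0.56,"z":0.12,"roll":0},{"hand":-1,"x":0.37,"y":-0.56,"z":0.12,"roll":0},{"hand":-1,"x":0.37,"y":-0.56,"z":0.12,"roll":0},{"hand":-1,"x":0.37,"y":-0.56,"z":0.12,"roll":0},{"hand":-1,"x":0.37,"y":-0.56,"z":0.12,"roll":0},{"hand":-1,"x":0.37,"y":-0.56,"z":0.12,"roll":0},{"hand":-1,"x":0.37,"y":-0.56,"z":0.12,"roll":0},{"hand":-1,"x":0.37,"y":-0.56,"z":0.12,"roll":0},{"hand":-1,"x":0.37,"y":-0.56,"z":0.12,"roll":0},{"hand":-1,"x":0.37,"y":-0.56,"z":0.12,"roll":0}]}}

```text
time: 2.4
tool_pos: [0.5652, 0.1634, 0.298]
tcp_rot: [3.12, 0.365, -0.005]
wrist_force: [-0.2, -0.7, -0.1]
width: 0.998
grip_force: 0.0
```

```bash
python3 - <<'E'
from h import *
import pickle
st=bot.read_state();im=read_camera("wrist");cv2.imwrite("pics/w2.png",im[:,:,::-1]);pickle.dump(st,open("w2.pkl","wb"))
print(st['tool_pos'],st['time'],st['q'])
E
```

```text
[0.56523887 0.16340802 0.29802072] 2.4 [ 2.39195484e-01  6.84442530e-02  1.70780696e+00 -1.80242722e-04
  1.36868235e+00  1.57680325e+00]
```

View pics/w2.png

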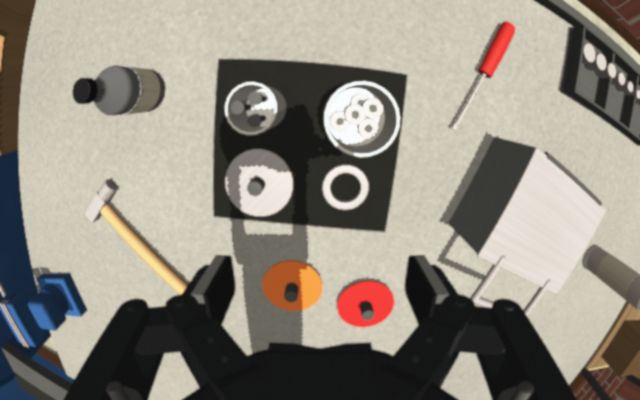

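Wrist view 2: cover disc at about (259,183), knob top at (256,186), pot rim ring at about (361,118), cup (253,108), race (346,188). Next I fit circles to the contours.

```bash
python3 - <<'E'
from h import *
import pickle
st=pickle.load(open("w2.pkl","rb"))
im=cv2.imread("pics/w2.png");g=cv2.cvtColor(im,cv2.COLOR_BGR2GRAY)
print(g[183,215:310:5],g[118,310:410:4],g[60:170:4,361])
def fit(th,u,z,r,k):
    m=np.uint8(g>th);cs,_=cv2.findContours(m,cv2.RETR_EXTERNAL,cv2.CHAIN_APPROX_NONE)
    yy,xx=np.mgrid[:400,:640];m=m*np.uint8((xx-u[0])**2+(yy-u[1])**2<k*k)
    cs,_=cv2.findContours(m,cv2.RETR_EXTERNAL,cv2.CHAIN_APPROX_NONE)
    H=cv2.convexHull(np.vstack([c for c in cs if len(c)>25]))[:,0].astype(float)
    P=np.array([onz("wrist",h,z,st) for h in H])
    for _ in range(4):
        c,R0=circ(P);e=np.abs(np.hypot(*(P[:,:2]-c).T)-R0);P=P[e<=max(.001,1.5*np.median(e))]
    print(th,c,"r",R0,len(P),len(H),"px",proj("wrist",[*c,z],st)); return c
for th in (70,90,110): fit(th,(259,183),.016,.05,42)
for th in (150,180,200): fit(th,(361,118),.079,.045,44)
for th in (150,180,200): fit(th,(253,108),.099,.03,32)
for u in [(256,186)]: print("knob",onz("wrist",u,.044,st))
s=cv2.imread("pics/scene0.png")
print("knob scene",onz("scene",(404,246),.044))
E
```

```text
[ 47  43 158 120 121 220 229 115 118  62 176 233 237 235 237 237  29  24
  27] [ 28  46  32  60 249 225 248 200 210 228 247 208 237 247 217 228 244 243
 159  82  77  81 244 145 204] [202 201  91  44  43 116 208 197 248 248 176 132 245 249 248 246 248 247
 245 244 246 148  92 135 223  45  44  51]
70 [0.50706274 0.24167904] r 0.055921212900419404 9 28 px [258.66729427 187.64049466]
90 [0.50460006 0.24395178] r 0.05633561030527625 11 29 px [256.86293798 188.89890994]
110 [0.50475138 0.24343252] r 0.05557479132494046 13 29 px [257.22559884 188.87898883]
150 [0.63667968 0.13098078] r 0.04539606089545713 19 30 px [362.32751011 118.79052052]
180 [0.63673928 0.13125571] r 0.04473056955992604 20 29 px [362.11430483 118.68226404]
200 [0.63673369 0.13110902] r 0.044543837468167605 39 39 px [362.23360179 118.71854497]
150 [0.62190723 0.25802154] r 0.0295595000983994 22 25 px [249.83147741 107.04334621]
180 [0.62121616 0.25761722] r 0.029569183992505625 21 22 px [250.05147969 107.71464675]
200 [0.62111653 0.25759681] r 0.029351730736602483 21 22 px [250.05083489 107.80510665]
knob [0.51724192 0.24180477 0.044     ]
knob scene [0.51791313 0.23823763 0.044     ]
```

```bash
python3 - <<'E'
from h import *
go([.516,.242,.13])
E
```

```text
pos [0.5651 0.1619 0.2988] toolx [ 0.973  0.23  -0.003] z [-0.002 -0.002 -1.   ] shift mm [-28.9 -89.4 168.8] frac [-0.0578 -0.1788  0.3376] rows 4.6
```

{"fn": "servo_tool", "kwargs": {"targets": [{"hand":-0.2,"x":-0.058,"y":-0.179,"z":0.34,"roll":0},{"hand":-0.2,"x":-0.058,"y":-0.179,"z":0.34,"roll":0},{"hand":-0.2,"x":-0.058,"y":-0.179,"z":0.34,"roll":0},{"hand":-0.2,"x":-0.058,"y":-0.179,"z":0.34,"roll":0},{"hand":-0.2,"x":-0.058,"y":-0.179,"z":0.34,"roll":0},{"hand":-0.2,"x":-0.058,"y":-0.179,"z":0.34,"roll":0},{"hand":-0.2,"x":-0.058,"y":-0.179,"z":0.34,"roll":0},{"hand":-0.2,"x":-0.058,"y":-0.179,"z":0.34,"roll":0}]}}

```text
time: 3.12
tool_pos: [0.5183, 0.242, 0.1321]
tcp_rot: [-3.121, -0.361, -0.005]
wrist_force: [-0.1, 0.4, 1.4]
width: 0.6
grip_force: 0.0
```

```bash
python3 - <<'E'
from h import *
import pickle
st=bot.read_state();im=read_camera("wrist");cv2.imwrite("pics/w3.png",im[:,:,::-1]);pickle.dump(st,open("w3.pkl","wb"))
print(st['tool_pos'],st['time'],st['width'])
print("knob expect px",proj("wrist",[.516,.242,.044],st))
E
```

```text
[0.51827723 0.24195278 0.13212999] 3.1167 0.5997402657358851
knob expect px [320.93053715 208.29396197]
```

View pics/w3.png

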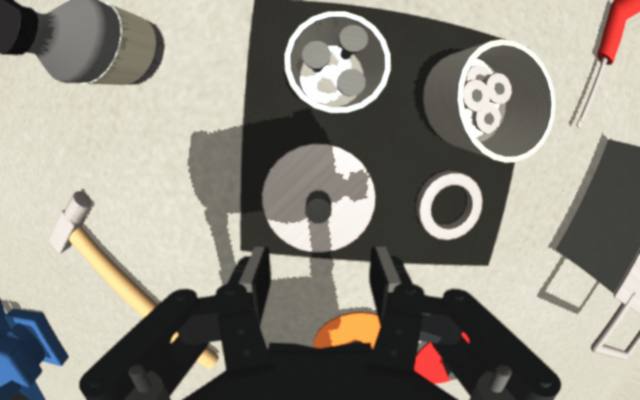

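Disc edges are at left (262,199), right (376,199), top (319,144), bottom (318,251), and the knob top is at about (319,211).

```bash
python3 - <<'E'
from h import *
import pickle
st=pickle.load(open("w3.pkl","rb"))
g=cv2.cvtColor(cv2.imread("pics/w3.png"),cv2.COLOR_BGR2GRAY)
def radial(c,z,r,angs,bright=True):
    # find edge along radial lines in world xy by steepest drop outward
    P=[]
    for a in angs:
        rr=np.linspace(r-.008,r+.008,65)
        uv=np.array([proj("wrist",[c[0]+q*np.cos(a),c[1]+q*np.sin(a),z],st) for q in rr],np.float32)
        v=cv2.remap(g,uv[None,:,0],uv[None,:,1],cv2.INTER_LINEAR)[0].astype(float)
        d=np.gradient(np.convolve(v,np.ones(5)/5,'same'))[4:-4];i=d.argmin()
        if d[i]<-1.5: P.append([c[0]+rr[i+4]*np.cos(a),c[1]+rr[i+4]*np.sin(a)])
    P=np.array(P)
    for _ in range(4):
        c,R0=circ(P);e=np.abs(np.hypot(*(P-c).T)-R0);P=P[e<=max(.0008,2*np.median(e))]
    print(c,R0,len(P));return c
A=np.linspace(0,2*np.pi,72,endpoint=False)
c=(.516,.242)
for _ in range(3): c=radial(c,.016,.05,A)
p=(.6367,.131)
for _ in range(2): p=radial(p,.079,.045,A)
print("knob",onz("wrist",(319,211),.044,st))
go([c[0],c[1],.020])
go([p[0],p[1],.16])
E
```

```text
Traceback (most recent call last):
  File "h.py", line 15, in proj
    c=camera_info(name)
ValueError: time passes only in moves, steps and waits
```

```bash
sed -i 's/^from workcell.*/from workcell import bot, read_camera\nimport workcell, functools\ncamera_info=functools.lru_cache(None)(workcell.camera_info)/' h.py
cat > rad.py <<'E'
from h import *
def radial(g,st,c,z,r,n=72,rng=.008):
    P=[]
    for a in np.linspace(0,2*np.pi,n,endpoint=False):
        rr=np.linspace(r-rng,r+rng,65)
        uv=np.array([proj("wrist",[c[0]+q*np.cos(a),c[1]+q*np.sin(a),z],st) for q in rr],np.float32)
        v=cv2.remap(g,uv[None,:,0],uv[None,:,1],cv2.INTER_LINEAR)[0].astype(float)
        d=np.gradient(np.convolve(v,np.ones(5)/5,'same'))[4:-4];i=d.argmin()
        if d[i]<-1.5: P.append([c[0]+rr[i+4]*np.cos(a),c[1]+rr[i+4]*np.sin(a)])
    P=np.array(P)
    for _ in range(4):
        c,R0=circ(P);e=np.abs(np.hypot(*(P-c).T)-R0);P=P[e<=max(.0008,2*np.median(e))]
    print(c,R0,len(P));return c
E
python3 - <<'E'
from rad import *
import pickle
st=pickle.load(open("w3.pkl","rb"))
g=cv2.cvtColor(cv2.imread("pics/w3.png"),cv2.COLOR_BGR2GRAY)
c=(.516,.242)
for _ in range(3): c=radial(g,st,c,.016,.05)
p=(.6367,.131)
for _ in range(2): p=radial(g,st,p,.079,.045)
print("knob",onz("wrist",(319,211),.044,st))
go([c[0],c[1],.020])
E
```

```text
[0.5131814  0.24373421] 0.05025271743634582 72
[0.51321164 0.2437281 ] 0.05023643749433114 72
[0.513167   0.24375147] 0.05023645475320777 72
[0.63667668 0.13068958] 0.04514677298968424 72
[0.63672445 0.13065697] 0.04518791827876099 72
knob [0.51344287 0.24297079 0.044     ]
pos [0.519  0.2424 0.1329] toolx [0.974 0.228 0.005] z [ 0.005  0.001 -1.   ] shift mm [ -5.9  -2.6 112.9] frac [-0.0118 -0.0053  0.2258] rows 2.7
```

{"fn": "servo_tool", "kwargs": {"targets": [{"hand":-0.2,"x":-0.012,"y":-0.005,"z":0.12,"roll":0},{"hand":-0.2,"x":-0.012,"y":-0.005,"z":0.12,"roll":0},{"hand":-0.2,"x":-0.012,"y":-0.005,"z":0.12,"roll":0},{"hand":-0.2,"x":-0.012,"y":-0.005,"z":0.12,"roll":0},{"hand":-0.2,"x":-0.012,"y":-0.005,"z":0.12,"roll":0},{"hand":-0.2,"x":-0.012,"y":-0.005,"z":0.12,"roll":0}]}}

```text
time: 3.67
tool_pos: [0.5127, 0.2451, 0.073]
tcp_rot: [-3.119, -0.362, -0.008]
wrist_force: [-0.1, -0.7, 1.0]
width: 0.601
grip_force: 0.0
```

```bash
python3 - <<'E'
from h import *
go([.5132,.2437,.020]);s=bot.read_state();print(s['tcp_rot'],s['time'],s['width'])
E
```

```text
pos [0.5127 0.2451 0.073 ] toolx [0.973 0.229 0.005] z [ 0.005  0.002 -1.   ] shift mm [-0.1  1.5 53. ] frac [-1.000e-04  3.100e-03  1.061e-01] rows 1.3
[-3.1192148  -0.3622481  -0.00800135] 3.6667 0.6006771425484538
```

{"fn": "servo_tool", "kwargs": {"targets": [{"hand":-0.2,"x":0,"y":0.002,"z":0.05,"roll":0},{"hand":-0.2,"x":0,"y":0.002,"z":0.08,"roll":0},{"hand":-0.2,"x":0,"y":0.002,"z":0.106,"roll":0},{"hand":-0.2,"x":0,"y":0.002,"z":0.106,"roll":0},{"hand":-0.2,"x":0,"y":0.002,"z":0.106,"roll":0}], "grip_force": 50}}

```text
time: 4.08
tool_pos: [0.5104, 0.2436, 0.0173]
tcp_rot: [3.12, 0.363, -0.0]
wrist_force: [0.4, 0.5, 0.2]
width: 0.6
grip_force: 0.0
```

{"fn": "servo_tool", "kwargs": {"targets": [{"hand":1,"x":0,"y":0,"z":0,"roll":0},{"hand":1,"x":0,"y":0,"z":0,"roll":0},{"hand":1,"x":0,"y":0,"z":0,"roll":0},{"hand":1,"x":0,"y":0,"z":0,"roll":0},{"hand":1,"x":0,"y":0,"z":0,"roll":0},{"hand":1,"x":0,"y":0,"z":0,"roll":0},{"hand":1,"x":0,"y":0,"z":0,"roll":0},{"hand":1,"x":0,"y":0,"z":0,"roll":0}]}}

```text
time: 4.75
tool_pos: [0.5116, 0.244, 0.0187]
tcp_rot: [-3.12, -0.363, -0.004]
wrist_force: [-0.2, -0.1, 5.8]
width: 0.241
grip_force: 49.1
```

```bash
python3 - <<'E'
from h import *
go([.5132,.2437,.150]);s=bot.read_state();print(s['tcp_rot'],s['time'],s['width'],s['wrist_force'],s['torque'],s['grip_force'])
E
```

```text
pos [0.5116 0.244  0.0187] toolx [0.973 0.23  0.003] z [ 0.003  0.001 -1.   ] shift mm [   1.9    0.6 -131.3] frac [ 0.0037  0.0013 -0.2626] rows 3.1
[-3.11987069 -0.36342913 -0.00434143] 4.75 0.24149556244273754 [-0.18560961 -0.13296241  5.83765444] [-0.21176766  0.02461388  0.03042711] 49.060689210891724
```

{"fn": "servo_tool", "kwargs": {"targets": [{"hand":1,"x":0,"y":0,"z":-0.04,"roll":0},{"hand":1,"x":0,"y":0,"z":-0.1,"roll":0},{"hand":1,"x":0,"y":0,"z":-0.18,"roll":0},{"hand":1,"x":0,"y":0,"z":-0.26,"roll":0},{"hand":1,"x":0,"y":0,"z":-0.3,"roll":0},{"hand":1,"x":0,"y":0,"z":-0.3,"roll":0},{"hand":1,"x":0,"y":0,"z":-0.3,"roll":0},{"hand":1,"x":0,"y":0,"z":-0.3,"roll":0}]}}

```text
time: 5.42
tool_pos: [0.5087, 0.243, 0.165]
tcp_rot: [3.12, 0.363, -0.005]
wrist_force: [-0.2, 0.4, -3.8]
width: 0.241
grip_force: 49.1
```

```bash
python3 - <<'E'
from h import *
go([.6367,.1307,.170]);s=bot.read_state();print(s['time'],s['width'],s['wrist_force'],s['torque'],s['grip_force'])
E
```

```text
pos [0.5087 0.243  0.165 ] toolx [ 0.973  0.23  -0.003] z [-0.003 -0.001 -1.   ] shift mm [ 98.7 138.7  -5.2] frac [ 0.1974  0.2773 -0.0104] rows 4.1
5.4167 0.240510575470737 [-0.2051749   0.35131384 -3.84570241] [-0.01018926  0.01142849 -0.01071056] 49.095879793167114
```

```bash
python3 - <<'E'
from rad import *
import pickle
st=bot.read_state();im=read_camera("wrist");cv2.imwrite("pics/w4.png",im[:,:,::-1]);pickle.dump(st,open("w4.pkl","wb"))
g=cv2.cvtColor(im,cv2.COLOR_RGB2GRAY)
zt=st['tool_pos'][2]-.0027
c=st['tool_pos'][:2]
print(c)
for _ in range(3): c=radial(g,st,c,zt,.05)
p=(.6367,.1307)
for _ in range(2): p=radial(g,st,p,.079,.045)
E
```

```text
[0.50874321 0.24296507]
[0.50964634 0.24468067] 0.050174273378210094 40
[0.50955312 0.24501187] 0.050332008277348905 35
[0.50954963 0.24510969] 0.05036793762452401 33
[0.63662758 0.13078107] 0.04518460239257758 72
[0.63667232 0.13074897] 0.04521936410629111 72
```

View pics/w4.png

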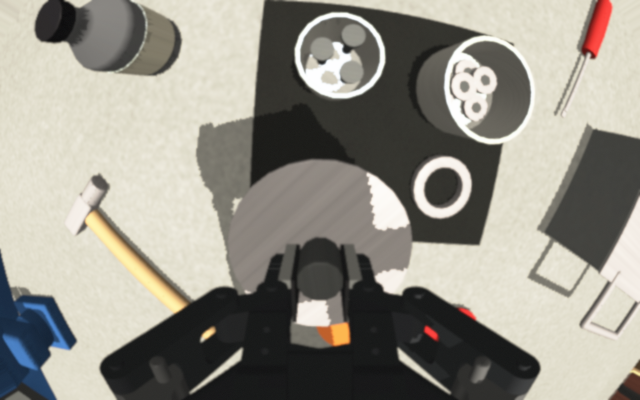

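{"fn": "servo_tool", "kwargs": {"targets": [{"hand":1,"x":0.05,"y":0.07,"z":0,"roll":0},{"hand":1,"x":0.1,"y":0.14,"z":0,"roll":0},{"hand":1,"x":0.15,"y":0.21,"z":0,"roll":0},{"hand":1,"x":0.195,"y":0.281,"z":0,"roll":0},{"hand":1,"x":0.195,"y":0.281,"z":0.06,"roll":0},{"hand":1,"x":0.195,"y":0.281,"z":0.1,"roll":0},{"hand":1,"x":0.195,"y":0.281,"z":0.13,"roll":0},{"hand":1,"x":0.195,"y":0.281,"z":0.13,"roll":0},{"hand":1,"x":0.195,"y":0.281,"z":0.13,"roll":0},{"hand":1,"x":0.195,"y":0.281,"z":0.13,"roll":0}]}}

```text
time: 6.3
tool_pos: [0.637, 0.1293, 0.1013]
tcp_rot: [3.12, 0.364, -0.002]
wrist_force: [-0.4, 0.3, -1.5]
width: 0.241
grip_force: 49.6
```

```bash
python3 - <<'E'
from rad import *
import pickle
st=bot.read_state();im=read_camera("wrist");print(st['tool_pos'],st['wrist_force'])
g=cv2.cvtColor(im,cv2.COLOR_RGB2GRAY)
c=st['tool_pos'][:2]
for _ in range(3): c=radial(g,st,c,st['tool_pos'][2]-.0027,.05)
im=read_camera("side");print(proj("side",[.6367,.1307,.079]),proj("scene",[.6367,.1307,.079]))
u,v=map(int,proj("side",[.6367,.1307,.08]));a=cv2.resize(im[v-25:v+35,u-35:u+35],None,fx=6,fy=6,interpolation=2)
im=read_camera("scene")
u,v=map(int,proj("scene",[.6367,.1307,.08]));b=cv2.resize(im[v-30:v+30,u-35:u+35],None,fx=5,fy=6,interpolation=2)
cv2.imwrite("pics/s5.png",np.hstack([a,b])[:,:,::-1])
E
```

```text
[0.63695275 0.12928632 0.10127055] [-0.39791181  0.25269531 -1.45089532]
[0.63779176 0.13102269] 0.05021391265068069 34
[0.63775199 0.131112  ] 0.050196564260735085 33
[0.63820377 0.13145548] 0.049845488388771717 34
[334.57594964 177.3927604 ] [346.6728119  247.66236475]
```

View pics/s5.png

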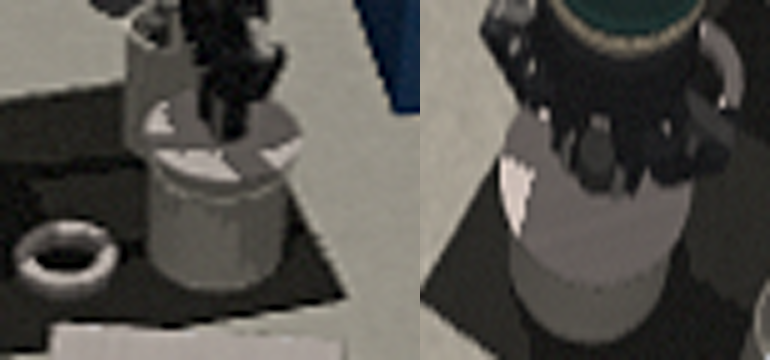

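Crops: the disc sits concentric over the pot rim in both the side and scene views, slightly above it. Now I lower it slowly.

{"fn": "servo_tool", "kwargs": {"targets": [{"hand":1,"x":-0.002,"y":0,"z":0.01,"roll":0},{"hand":1,"x":-0.002,"y":0,"z":0.016,"roll":0},{"hand":1,"x":-0.002,"y":0,"z":0.02,"roll":0},{"hand":1,"x":-0.002,"y":0,"z":0.024,"roll":0},{"hand":1,"x":-0.002,"y":0,"z":0.028,"roll":0},{"hand":1,"x":-0.002,"y":0,"z":0.028,"roll":0}]}}

```text
time: 6.95
tool_pos: [0.636, 0.1289, 0.0874]
tcp_rot: [3.12, 0.363, -0.002]
wrist_force: [-0.2, -0.1, -2.8]
width: 0.243
grip_force: 49.6
```

{"fn": "servo_tool", "kwargs": {"targets": [{"hand":1,"x":0,"y":0,"z":0.002,"roll":0},{"hand":1,"x":0,"y":0,"z":0.004,"roll":0},{"hand":1,"x":0,"y":0,"z":0.006,"roll":0},{"hand":1,"x":0,"y":0,"z":0.006,"roll":0}]}}

```text
time: 7.28
tool_pos: [0.6366, 0.129, 0.0857]
tcp_rot: [-3.121, -0.363, -0.0]
wrist_force: [-1.3, -1.6, 2.7]
width: 0.237
grip_force: 50.1
```

{"fn": "servo_tool", "kwargs": {"targets": [{"hand":1,"x":0,"y":0,"z":0.002,"roll":0},{"hand":1,"x":0,"y":0,"z":0.002,"roll":0},{"hand":1,"x":0,"y":0,"z":0.002,"roll":0}]}}

```text
time: 7.53
tool_pos: [0.6366, 0.129, 0.0857]
tcp_rot: [3.12, 0.363, 0.001]
wrist_force: [-4.7, -0.7, 6.6]
width: 0.238
grip_force: 50.6
```

{"fn": "servo_tool", "kwargs": {"targets": [{"hand":0.2,"x":0,"y":0,"z":0,"roll":0},{"hand":-0.2,"x":0,"y":0,"z":0,"roll":0},{"hand":-0.2,"x":0,"y":0,"z":0,"roll":0},{"hand":-0.2,"x":0,"y":0,"z":0,"roll":0},{"hand":-0.2,"x":0,"y":0,"z":-0.04,"roll":0},{"hand":-0.2,"x":0,"y":0,"z":-0.12,"roll":0},{"hand":-0.2,"x":0,"y":0,"z":-0.2,"roll":0},{"hand":-0.2,"x":0,"y":0,"z":-0.28,"roll":0},{"hand":-0.2,"x":0,"y":0,"z":-0.28,"roll":0},{"hand":-0.2,"x":0,"y":0,"z":-0.28,"roll":0}]}}

```text
time: 8.37
tool_pos: [0.6391, 0.1294, 0.2287]
tcp_rot: [-3.12, -0.363, -0.013]
wrist_force: [0.6, -0.1, -1.3]
width: 0.601
grip_force: 0.0
```

```bash
python3 - <<'E'
from rad import *
import pickle
st=bot.read_state();im=read_camera("wrist");cv2.imwrite("pics/w6.png",im[:,:,::-1]);pickle.dump(st,open("w6.pkl","wb"));print(st['tool_pos'],st['wrist_force'],st['width'])
g=cv2.cvtColor(im,cv2.COLOR_RGB2GRAY)
for z in (.083,.087):
    c=(.6367,.1307)
    for _ in range(3): c=radial(g,st,c,z,.05)
im=read_camera("side")
u,v=map(int,proj("side",[.6367,.1307,.08]));a=cv2.resize(im[v-25:v+35,u-35:u+35],None,fx=6,fy=6,interpolation=2)
im=read_camera("scene")
u,v=map(int,proj("scene",[.6367,.1307,.08]));b=cv2.resize(im[v-30:v+30,u-35:u+35],None,fx=5,fy=6,interpolation=2)
cv2.imwrite("pics/s6.png",np.hstack([a,b])[:,:,::-1])
E
```

```text
[0.63914017 0.1294003  0.22872071] [ 0.64941932 -0.14537449 -1.28167518] 0.6012245884395998
[0.63791052 0.13095854] 0.05028503774398086 57
[0.63793746 0.13097427] 0.05022752145574596 64
[0.63792046 0.13103005] 0.05024127192845728 63
[0.63896507 0.13121508] 0.0495445549352288 60
[0.63895826 0.13121371] 0.04954419460727597 64
[0.63895673 0.13122664] 0.049551238570393 64
```

View pics/s6.png

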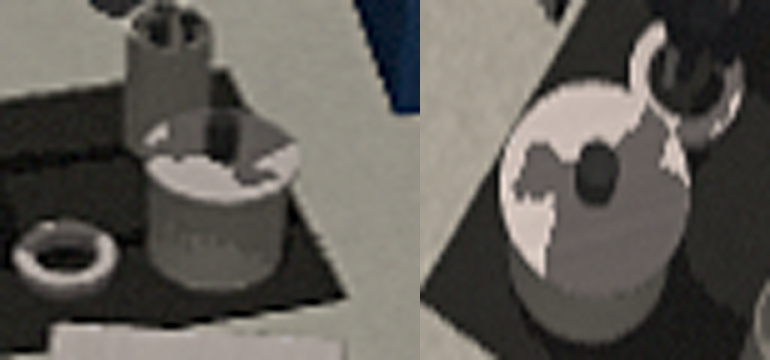

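The cover is on. The disc radius fits 50.2 mm at z=83 mm, which is exactly the seated height, it is concentric, and it looks level in both views. Now the lid.

```bash
python3 - <<'E'
from h import *
go([.437,-.149,.22]);print(bot.read_state()['q'])
E
```

```text
pos [0.6353 0.1288 0.2221] toolx [ 0.973  0.23  -0.003] z [-0.003 -0.001 -1.   ] shift mm [-256.8  224.8    2.8] frac [-0.5136  0.4495  0.0057] rows 8.2
[ 1.61534578e-01  2.21539209e-01  1.67309949e+00 -5.86393432e-06
  1.25003375e+00  1.50054918e+00]
```

{"fn": "servo_tool", "kwargs": {"targets": [{"hand":-0.2,"x":-0.06,"y":0.05,"z":-0.02,"roll":-0.04},{"hand":-0.2,"x":-0.12,"y":0.1,"z":-0.02,"roll":-0.08},{"hand":-0.2,"x":-0.18,"y":0.15,"z":-0.02,"roll":-0.12},{"hand":-0.2,"x":-0.24,"y":0.2,"z":-0.02,"roll":-0.16},{"hand":-0.2,"x":-0.3,"y":0.26,"z":-0.02,"roll":-0.2},{"hand":-0.2,"x":-0.36,"y":0.32,"z":0,"roll":-0.24},{"hand":-0.2,"x":-0.42,"y":0.37,"z":0,"roll":-0.28},{"hand":-0.2,"x":-0.48,"y":0.42,"z":0,"roll":-0.32},{"hand":-0.2,"x":-0.514,"y":0.45,"z":0,"roll":-0.363},{"hand":-0.2,"x":-0.514,"y":0.45,"z":0,"roll":-0.363}]}}

```text
time: 9.35
tool_pos: [0.4335, -0.1519, 0.2212]
tcp_rot: [-2.426, -1.99, 0.008]
wrist_force: [-0.1, 0.0, 0.1]
width: 0.603
grip_force: 0.0
```

{"fn": "servo_tool", "kwargs": {"targets": [{"hand":-0.2,"x":0,"y":0,"z":0,"roll":0},{"hand":-0.2,"x":0,"y":0,"z":0,"roll":0},{"hand":-0.2,"x":0,"y":0,"z":0,"roll":0}]}}

```text
time: 9.6
tool_pos: [0.4377, -0.1484, 0.2228]
tcp_rot: [-2.43, -1.987, 0.001]
wrist_force: [0.3, -0.5, 0.0]
width: 0.601
grip_force: 0.0
```

```bash
python3 - <<'E'
from h import *
import pickle
st=bot.read_state();im=read_camera("wrist");cv2.imwrite("pics/w7.png",im[:,:,::-1]);pickle.dump(st,open("w7.pkl","wb"))
go([.4374,-.1494,.0945]);print(st['time'],st['q'])
for s in (-.06,0,.06): print(proj("wrist",[.4374-s*np.sin(-.2),-.1494+s*np.cos(.2),.1135],st))
E
```

```text
pos [ 0.4381 -0.1482  0.2231] toolx [0.198 0.98  0.001] z [-0.001  0.001 -1.   ] shift mm [ -1.3  -0.2 128.6] frac [-0.0027 -0.0005  0.2573] rows 3.1
9.6 [-3.80986269e-01 -1.40545823e-01  2.04772460e+00  3.90733438e-04
  1.23657143e+00 -1.81180047e-01]
[320.63090985 262.40534069]
[320.74422682 200.64836128]
[320.83683171 130.21507641]
```

View pics/w7.png

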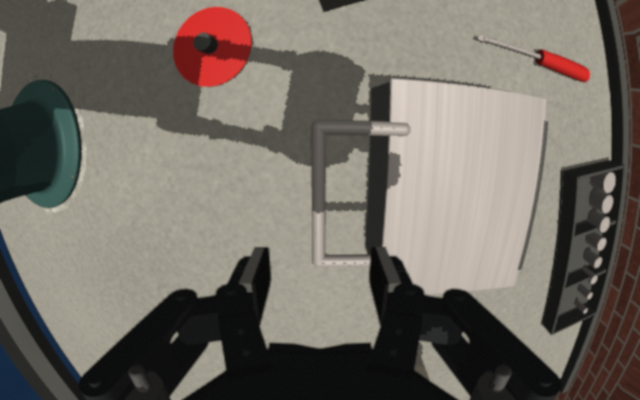

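Wrist view: the bar is vertical at column ~319, rows 128–260, midway between the fingers (256 and 382). The lid edge is at column 390, so the right finger drops into the gap. Descending.

{"fn": "servo_tool", "kwargs": {"targets": [{"hand":-0.2,"x":0,"y":0,"z":0.08,"roll":0},{"hand":-0.2,"x":0,"y":0,"z":0.14,"roll":0},{"hand":-0.2,"x":0,"y":0,"z":0.19,"roll":0},{"hand":-0.2,"x":0,"y":0,"z":0.23,"roll":0},{"hand":-0.2,"x":0,"y":0,"z":0.257,"roll":0},{"hand":-0.2,"x":0,"y":0,"z":0.257,"roll":0},{"hand":-0.2,"x":0,"y":0,"z":0.257,"roll":0}], "grip_force": 50}}

```text
time: 10.23
tool_pos: [0.4377, -0.148, 0.0947]
tcp_rot: [-2.428, -1.99, 0.002]
wrist_force: [0.4, -0.2, 0.2]
width: 0.6
grip_force: 0.0
```

{"fn": "servo_tool", "kwargs": {"targets": [{"hand":0.3,"x":0,"y":0,"z":0,"roll":0},{"hand":0.5,"x":0,"y":0,"z":0,"roll":0},{"hand":1,"x":0,"y":0,"z":0,"roll":0},{"hand":1,"x":0,"y":0,"z":0,"roll":0},{"hand":1,"x":0,"y":0,"z":0,"roll":0},{"hand":1,"x":0,"y":0,"z":0,"roll":0},{"hand":1,"x":0,"y":0,"z":0,"roll":0},{"hand":1,"x":0,"y":0,"z":0,"roll":0}]}}

```text
time: 10.9
tool_pos: [0.4362, -0.1486, 0.0967]
tcp_rot: [-2.428, -1.988, 0.004]
wrist_force: [-7.7, 2.5, 9.2]
width: 0.122
grip_force: 48.7
```

```bash
python3 - <<'E'
from h import *
s=bot.read_state();print(s['tool_pos'],s['wrist_force'],s['torque'],s['width']*85,s['grip_force'])
for d in range(0,61,5):
    t=np.radians(d);x=.22-(.22*np.cos(t)-.002*np.sin(t));z=.22*np.sin(t)+.002*np.cos(t)-.002
    print(d,"y",round(x/.5,4),"z",round(-z/.5,4))
E
```

```text
[ 0.4361616  -0.14863287  0.09672007] [-7.73684051  2.49199572  9.20706469] [ 0.42754354  1.42247677 -0.02679896] 10.336033137880605 48.72005581855774
0 y 0.0 z -0.0
5 y 0.002 z -0.0383
10 y 0.0074 z -0.0763
15 y 0.016 z -0.1137
20 y 0.0279 z -0.1502
25 y 0.0429 z -0.1856
30 y 0.0609 z -0.2195
35 y 0.0819 z -0.2517
40 y 0.1055 z -0.2819
45 y 0.1317 z -0.31
50 y 0.1602 z -0.3356
55 y 0.1909 z -0.3587
60 y 0.2235 z -0.3791
```

{"fn": "servo_tool", "kwargs": {"targets": [{"hand":1,"x":0,"y":0.001,"z":-0.019,"roll":0},{"hand":1,"x":0,"y":0.002,"z":-0.038,"roll":0},{"hand":1,"x":0,"y":0.004,"z":-0.057,"roll":0},{"hand":1,"x":0,"y":0.007,"z":-0.076,"roll":0},{"hand":1,"x":0,"y":0.011,"z":-0.095,"roll":0},{"hand":1,"x":0,"y":0.016,"z":-0.114,"roll":0},{"hand":1,"x":0,"y":0.022,"z":-0.132,"roll":0},{"hand":1,"x":0,"y":0.028,"z":-0.15,"roll":0},{"hand":1,"x":0,"y":0.028,"z":-0.15,"roll":0},{"hand":1,"x":0,"y":0.028,"z":-0.15,"roll":0}]}}

```text
time: 11.73
tool_pos: [0.4489, -0.1512, 0.1712]
tcp_rot: [-2.427, -1.987, 0.006]
wrist_force: [-12.5, 0.8, 1.4]
width: 0.118
grip_force: 48.8
```

```bash
python3 - <<'E'
from h import *
s=bot.read_state();print(s['tool_pos'],s['tcp_rot'],s['wrist_force'],s['torque'],s['width']*85,s['grip_force'])
go([.547,-.171,.284])
E
```

```text
[ 0.44885579 -0.15120195  0.17118116] [-2.42665945 -1.98726182  0.00632147] [-12.5401435    0.83109999   1.36258187] [0.18835536 1.81603242 0.04286838] 10.054650525047263 48.84210169315338
pos [ 0.4489 -0.1512  0.1712] toolx [0.197 0.98  0.   ] z [-0.006  0.001 -1.   ] shift mm [-1.000e-01  9.940e+01 -1.135e+02] frac [-1.000e-04  1.988e-01 -2.269e-01] rows 3.6
```

{"fn": "servo_tool", "kwargs": {"targets": [{"hand":1,"x":0,"y":0.005,"z":-0.018,"roll":0},{"hand":1,"x":0,"y":0.013,"z":-0.035,"roll":0},{"hand":1,"x":0,"y":0.022,"z":-0.053,"roll":0},{"hand":1,"x":0,"y":0.031,"z":-0.069,"roll":0},{"hand":1,"x":0,"y":0.041,"z":-0.086,"roll":0},{"hand":1,"x":0,"y":0.052,"z":-0.102,"roll":0},{"hand":1,"x":0,"y":0.063,"z":-0.117,"roll":0},{"hand":1,"x":0,"y":0.075,"z":-0.132,"roll":0},{"hand":1,"x":0,"y":0.075,"z":-0.132,"roll":0},{"hand":1,"x":0,"y":0.075,"z":-0.132,"roll":0}]}}

```text
time: 12.57
tool_pos: [0.486, -0.1588, 0.2392]
tcp_rot: [-2.428, -1.988, 0.006]
wrist_force: [-15.0, 1.1, 8.5]
width: 0.116
grip_force: 49.1
```

{"fn": "servo_tool", "kwargs": {"targets": [{"hand":1,"x":0,"y":0.013,"z":-0.014,"roll":0},{"hand":1,"x":0,"y":0.026,"z":-0.028,"roll":0},{"hand":1,"x":0,"y":0.04,"z":-0.041,"roll":0},{"hand":1,"x":0,"y":0.055,"z":-0.054,"roll":0},{"hand":1,"x":0,"y":0.07,"z":-0.066,"roll":0},{"hand":1,"x":0,"y":0.085,"z":-0.077,"roll":0},{"hand":1,"x":0,"y":0.101,"z":-0.088,"roll":0},{"hand":1,"x":0,"y":0.118,"z":-0.097,"roll":0},{"hand":1,"x":0,"y":0.118,"z":-0.097,"roll":0},{"hand":1,"x":0,"y":0.118,"z":-0.097,"roll":0}]}}

```text
time: 13.4
tool_pos: [0.5471, -0.1713, 0.2911]
tcp_rot: [2.428, 1.988, 0.003]
wrist_force: [-10.1, 2.1, 13.4]
width: 0.117
grip_force: 51.8
```

```bash
cat > chk.py <<'E'
from h import *
P=[]
for i in range(1): s=bot.read_state()
print(s['time'],s['tool_pos'],s['tcp_rot'],s['wrist_force'],s['torque'],s['width']*85,s['grip_force'])
h=np.array([.653,-.1931]);ax=np.array([np.cos(.2),-np.sin(.2)])
A=R.from_rotvec(s['tcp_rot']);g=s['tool_pos']-.019*A.as_matrix()[:,2]
xb=(g[:2]-h)@ax;zb=g[2]-.1115
print("bar rel hinge",xb,zb,"rad",np.hypot(xb,zb),"angle",np.degrees(np.arctan2(zb,-xb)))
im=read_camera("side");u,v=map(int,proj("side",[.6,-.17,.2]))
a=cv2.resize(im[v-60:v+90,u-80:u+80],(427,400),interpolation=2)
im=read_camera("scene");u,v=map(int,proj("scene",[.6,-.05,.15]))
b=cv2.resize(im[v-75:v+75,u-70:u+70],(373,400),interpolation=2)
cv2.imwrite("pics/f.png",np.hstack([a,b])[:,:,::-1])
E
python3 chk.py
```

```text
13.4 [ 0.5470953  -0.17130777  0.29112344] [2.42764808 1.98768924 0.00296524] [-10.07735314   2.13344666  13.39368881] [ 0.33551837  1.70650419 -0.03347459] 9.9587521186926 51.833882331848145
bar rel hinge -0.10820491366559985 0.19862325147773885 rad 0.2261846576781215 angle 61.419571363454
```

View pics/f.png

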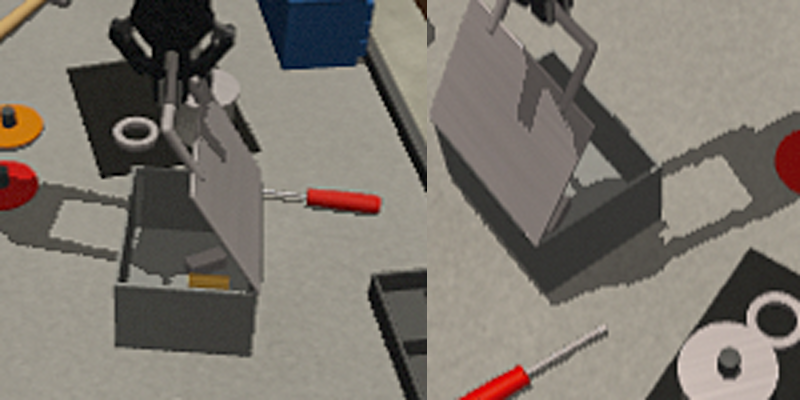

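Crops: the lid stands open at about 60° with the bar in the fingers, and the cover sits on the pot at crop (728,370). I check the angle from lid-side corners in both views: side (190,205)-(262,290), scene (592,127)-(540,243).

```bash
python3 - <<'E'
from h import *
h=np.array([.653,-.1931,.1115]);ex=np.array([np.cos(.2),-np.sin(.2),0]);ey=np.array([np.sin(.2),np.cos(.2),0])
us,vs=map(int,proj("side",[.6,-.17,.2]));uc,vc=map(int,proj("scene",[.6,-.05,.15]))
S=lambda x,y:(us-80+x*160/427,vs-60+y*150/400)
C=lambda x,y:(uc-70+(x-427)*140/373,vc-75+y*150/400)
def hit(n,uv,yp):
    o,d=ray(n,uv);t=(yp-(o-h)@ey)/(d@ey);p=o+t*d-h;return np.array([p@ex,p[2]])
for n,f,a,b,yp in (("side",S,(190,205),(262,290),-.102),("scene",C,(592,127),(540,243),.102)):
    A,B=hit(n,f(*a),yp),hit(n,f(*b),yp);d=A-B
    print(n,A,B,np.linalg.norm(d),np.degrees(np.arctan2(d[1],-d[0])))
s=bot.read_state();print(s['tool_pos'],s['wrist_force'])
E
```

```text
side [-0.07783721  0.12843571] [0.00482671 0.00721534] 0.14672321670544408 55.70871430487678
scene [-0.07713227  0.13912809] [-0.00428435 -0.00031153] 0.15732204629546503 62.41592810619455
[ 0.54672519 -0.17122422  0.29088841] [-9.7049161   2.59357624 13.47549452]
```

{"fn": "servo_tool", "kwargs": {"targets": [{"hand":1,"x":0,"y":0,"z":0,"roll":0},{"hand":1,"x":0,"y":0,"z":0,"roll":0},{"hand":1,"x":0,"y":0,"z":0,"roll":0}]}}

```text
time: 13.75
tool_pos: [0.5466, -0.1712, 0.2909]
tcp_rot: [2.428, 1.988, 0.003]
wrist_force: [-8.8, 1.3, 13.9]
width: 0.117
grip_force: 51.8
```

{"fn": "servo_tool", "kwargs": {"targets": [{"hand":1,"x":0,"y":0,"z":0,"roll":0},{"hand":1,"x":0,"y":0,"z":0,"roll":0},{"hand":1,"x":0,"y":0,"z":0,"roll":0}]}}

```text
time: 14.0
tool_pos: [0.5466, -0.1712, 0.2908]
tcp_rot: [2.428, 1.988, 0.003]
wrist_force: [-9.4, 1.3, 14.4]
width: 0.12
grip_force: 51.8
```

```bash
python3 -c "
from workcell import ticket
print(ticket.finish_job())"
```

```text
the job is handed in; nothing more can be done
None
```

The job is handed in: the cover went onto the pot first, seated and level, and the scrap box's lid is now held by its bar at about 60 degrees (estimates average near 60.5, give or take a degree or two); the pot was left in place and I saw nothing else disturbed.

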